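# Touch-test a returned tablet by tracing the line on its screen

### The job

Test the touch screen of the returned tablet lying in the tray: draw a fingertip lightly along the pale line on the glass, from the arrow tile round to the ring tile, so that all nine tiles are touched in turn, keeping off the empty middle of the screen. Leave the tablet lying in its recess and do not disturb anything else.

Things in the scene. Friction and masses are not known exactly. Their poses are not given: they have to be found in the camera images.
- tray: Dark foam-lined service tray fixed on the bench, 280 x 450 x 43 mm. Origin on the bench under the middle of the tablet's recess; x points away from the robot's side towards the stylus groove, y (left) towards the carry handle, z up; turned by up to 0.5 rad. Foam top 40 mm, shell rim 43 mm, tablet glass about 44 mm above the bench.
- tablet: Rugged tablet, 199 x 294 x 18 mm, 0.85 kg, loose, glass up, in the tray's recess (2 mm play). Origin under its middle, axes as the tray's. Flat glass 18 mm above the origin; only the four corner guards rise 2 mm higher. Nine pale tiles joined by a line make a U round the display's left, far and right sides. Its soft bed sinks about 1 mm per 1.2 N, 12 mm at most, then springs back; come down slower than 60 mm/s.
- screen_middle: Empty middle of the display inside the U of tiles: 88 x 140 mm, tablet x from -68 to +20 mm, y from -70 to +70 mm. Origin on the glass at the tablet's middle. It begins 15 mm inside the tiles' inner edges; a fingertip on it spoils the test.
- tile1: Touch-test tile 1 of 9 along the line, pale 30 x 30 mm square on the glass, near left corner: the START, it shows an arrow pointing away along the line. Origin at its centre on the glass surface (tablet x -50, y +100 mm), z up. Flush with the glass.
- tile2: Touch-test tile 2 of 9 along the line, pale 30 x 30 mm square on the glass, middle of the left side. Origin at its centre on the glass surface (tablet x +0, y +100 mm), z up. Flush with the glass.
- tile3: Touch-test tile 3 of 9 along the line, pale 30 x 30 mm square on the glass, far left corner of the line. Origin at its centre on the glass surface (tablet x +50, y +100 mm), z up. Flush with the glass.
- tile4: Touch-test tile 4 of 9 along the line, pale 30 x 30 mm square on the glass, far side. Origin at its centre on the glass surface (tablet x +50, y +50 mm), z up. Flush with the glass.
- tile5: Touch-test tile 5 of 9 along the line, pale 30 x 30 mm square on the glass, middle of the far side. Origin at its centre on the glass surface (tablet x +50, y +0 mm), z up. Flush with the glass.
- tile6: Touch-test tile 6 of 9 along the line, pale 30 x 30 mm square on the glass, far side. Origin at its centre on the glass surface (tablet x +50, y -50 mm), z up. Flush with the glass.
- tile7: Touch-test tile 7 of 9 along the line, pale 30 x 30 mm square on the glass, far right corner of the line. Origin at its centre on the glass surface (tablet x +50, y -100 mm), z up. Flush with the glass.
- tile8: Touch-test tile 8 of 9 along the line, pale 30 x 30 mm square on the glass, middle of the right side. Origin at its centre on the glass surface (tablet x +0, y -100 mm), z up. Flush with the glass.
- tile9: Touch-test tile 9 of 9 along the line, pale 30 x 30 mm square on the glass, near right corner: the FINISH, it shows a ring. Origin at its centre on the glass surface (tablet x -50, y -100 mm), z up. Flush with the glass.
- battery: Battery pack, 72 x 46 x 20 mm, loose in the nearer side pocket of the tray. Leave it alone. Origin under its middle.
- charger: Plug-in charger, 62 x 48 x 30 mm with two pins, loose in the farther side pocket of the tray, rising only 1 mm above the rim. Leave it alone. Origin under its middle.
- stylus: Stylus, 114 x 10 x 10 mm, loose in the groove of the far foam rim. Leave it alone (do not use it). Origin under it near its middle.
- terminal_a: Handheld terminal, 173 x 74 x 26 mm, lying on the bench left of the tray. Leave it alone. Origin under its middle.
- terminal_b: Handheld terminal like the other, lying left of the first one. Leave it alone. Origin under its middle.
- scanner: Pistol-shaped barcode scanner lying on its side on the bench right of the tray, about 120 x 160 x 50 mm. Leave it alone. Origin under its head.
- tape_roll: Roll of packing tape lying flat on the bench beyond the tray, 84 mm across, 48 mm high. Leave it alone. Origin under its middle.

How it is judged:
By the outcome, as a careful person would: the job done as asked, in the order asked, and still so for the second after the job is handed in, with the robot touching nothing.
It also fails if it takes over 45 s, if anything falls off the work surface, if the arm or the gripper's body presses on something with over 40 N, if the wrist force passes 120 N, or if a joint passes its speed limit or range.

### The arm

A 6-joint arm with a two-finger parallel gripper is mounted at the origin on the work surface. World frame = base frame: x ahead of the robot, y to its left, z up, the work surface at z = 0. Lengths are in m, angles in degrees, forces in N, time in s.
With the tool pointing down it reaches from about 0.4 to 0.825 m from the base axis. Payload 7 kg.
Tool frame: the origin (TCP) lies midway between the tips of the shut fingers; the grasp point (between the pads) lies r.grasp_offset behind it (r.grasp_offset is the distance from the TCP to the grasp point, in m); z points along the fingers, y is the direction in which the jaws open and shut (so a half turn about z gives the same grasp; the last joint's range is limited). The gripper opens to 88 mm and grips with 3 to 60 N. Pads are 19 mm wide; open, the fingers measure 130 mm over their backs; the gripper's body (78 mm by 193 mm) begins 47 mm behind the grasp point.
Start: joints at [-57.347, 20.546, 0.682, 0, -70.136, -16.507], TCP at [0.188, -0.648, 0.227] pointing down, gripper open.
Joint ranges: [-176.03, 176.03], [-82.01, 121.73], [-58.28, 71.71], [-173.87, 95.51], [-174.79, -0.11], [-173.66, 173.66]. Speed limits (degrees/s): [136.94, 136.94, 172.46, 180, 180, 180].

### API

Orientations are given as [roll, pitch, yaw] about the fixed x, y, z axes, in that order (R = Rz(yaw) Ry(pitch) Rx(roll)).
In Python, from plant import status, imaging, r gives the robot as it stands.
- The arm moves only by the tool apply_moves, never from a script. Its argument "moves" is a list of rows, each a list of 6 numbers: the shift along the tool's x, y, z in units of 200 mm (1.0 is 200 mm), then the turn, a rotation vector about the tool's x, y, z in units of 90 degrees (1.0 is 90 degrees). In form: [[tx, ty, tz, rx, ry, rz], ...]. A call has 1 to 12 rows; each row is the pose to reach, as a shift and turn from the pose measured when the call began, along the tool's axes at that moment; what a row does not reach only later rows make up. A row lasts 1/8 s, in which the tool goes at most 62.5 mm and 10.7 degrees, less where a joint would pass 70% of its speed; a pose out of reach is approached as far as the arm can. A call with a number of a shift or a turn outside -1 to 1 is refused whole. A call with a gripper value outside its range is refused whole. "hand" is the closure, from -1 (fully open) to 1 (shut), set as the call begins (left out, the last holds). The fingers move at their own pace and stop on an object; "grip_force" is the grip in N (left out, the last holds). Time passes only in rows, so rows that repeat a pose let the fingers close. It gives the time, the measured TCP pose, the force and the opening at its end, in the units of the state.
- status.get_state(): the state, without advancing time (a new reading comes with each control period).
- imaging.capture(name): name is "scene" or "top" or "wrist"; returns (picture, depth): 400x640x3 uint8, blue, green, red; 400x640 float32, m along the optical axis (not along the pixel's ray), 0 where there is no reading.
- imaging.camera_info(name): a dict with "fx", "fy", "cx", "cy" (pixels), "k1" (the pictures are not rectified: a ray, as slopes to the right and down, at radius r is drawn at 1 + k1 r^2 times it, then the intrinsics apply), "T" (4x4, takes a point from camera to world coordinates). Camera axes: x right, y up, looking along -z (the intrinsics and any distortion apply to the point x, -y, -z); pixel columns grow to the right and rows downward; lengths in m; the calibration is good to about 2 mm. A picture is of the moment at which its call begins: read the wrist's pose just before it. camera_info takes no time and is no camera call; for the wrist camera it gives the pose at the moment of the call.
- r.close_job(): hands the job in, once; it reports no verdict.
The state is a dict: "time_s": time; "joints": joint angles; "qd": joint speeds; "joint_torque": joint torques, N m; "tcp_pos": TCP position; "eef_rot": TCP orientation; "contact_force": force on the tool from outside, world axes, zero at the start; "moment": the same for the moment, N m; "gripper_width": finger opening in m.
Only numpy, scipy, OpenCV 4.12 (cv2) and the standard library are available. Lean on these libraries where they do the work, as an engineer would, in place of code of your own. Each camera call takes 0.05 s, during which the arm holds its last target.

## Working session

There is one attempt and no reset: what is moved stays moved. The work goes in short steps, Python scripts to look and compute and a tool call to move; the robot and the scene stay as the last step left them, time stands still between calls to the robot, and variables do not carry over. Pictures are saved under pics/ and viewed, and the job is handed in when it is done.

Besides the shell and the picture viewer there is one more tool, called after "Request:" as name(argument=value, ...) on one line, values as JSON. apply_moves: Moves the arm, as the interface text tells. Its arguments: {"type":"object","properties":{"moves":{"type":"array","items":{"type":"array","items":{"type":"number"}}},"hand":{"type":"number"},"grip_force":{"type":"number"}},"required":["moves"]}

```bash
mkdir -p pics; ls; python3 - <<'E'
from plant import status, imaging, r
import cv2, numpy as np
for n in ["scene","top"]:
    p,d=imaging.capture(n); cv2.imwrite(f"pics/{n}0.png",p); np.save(f"{n}_d.npy",d)
    print(n,imaging.camera_info(n))
s=status.get_state(); print(s, r.grasp_offset)
E
```

```text
pics
scene {'fx': 418.7359562799867, 'fy': 418.7359562799867, 'cx': 324.8470712014532, 'cy': 197.8306518436498, 'k1': -0.04482064581106185, 'T': array([[-0.10254219, -0.84464982,  0.5254063 ,  1.1157196 ],
       [ 0.99461183, -0.07896607,  0.06716896,  0.13884828],
       [-0.01524498,  0.52946297,  0.84819606,  0.97668878],
       [ 0.        ,  0.        ,  0.        ,  1.        ]])}
top {'fx': 445.8624400317937, 'fy': 445.8624400317937, 'cx': 321.28863795894574, 'cy': 199.61988861203758, 'k1': -0.11561273209858652, 'T': array([[ 0.00451092,  0.99608436, -0.08829264,  0.45092137],
       [-0.99942944,  0.0015353 , -0.03374064,  0.03411379],
       [-0.03347297,  0.08839446,  0.99552297,  1.21284782],
       [ 0.        ,  0.        ,  0.        ,  1.        ]])}
{'time_s': 0.1, 'joints': array([-5.73478626e+01,  2.05878056e+01,  6.38799361e-01, -1.64323798e-02,
       -7.01345264e+01, -1.65075677e+01]), 'qd': array([ 0.06331636, -0.13709237,  0.14200624,  0.02238397, -0.02468841,
        0.03931679]), 'joint_torque': array([-2.32974475e-03, -5.84161341e+01,  2.93750310e+01,  7.01576516e+00,
        1.01358601e-02, -3.58158593e-05]), 'tcp_pos': array([ 0.18754898, -0.64797592,  0.22571341]), 'eef_rot': array([ 1.79915521e+02, -8.92560941e-03, -1.63861019e+02]), 'contact_force': array([ 0.36377348,  0.37458852, -0.52590503]), 'moment': array([-0.00420099,  0.01877426,  0.02250973]), 'gripper_width': 0.08774976809954378} 0.0188
```

View pics/top0.png

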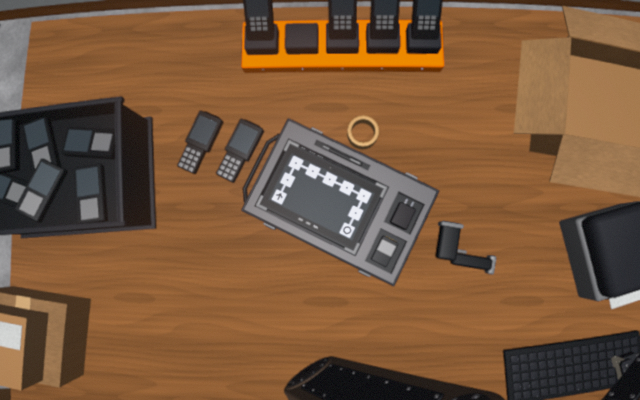

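View pics/scene0.png

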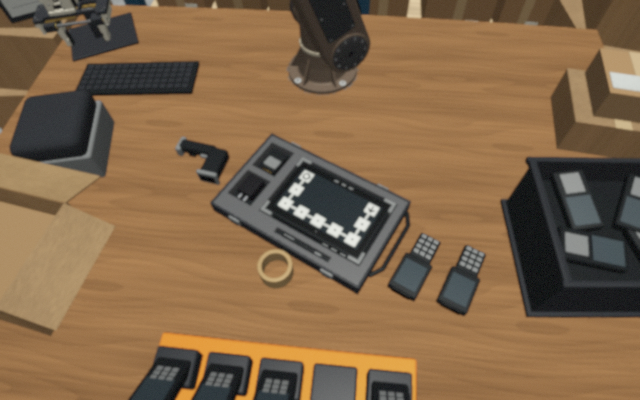

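The top view shows the tray at about (340,200). The arrow tile is at about (279,197), the far-left corner at (296,162), the far-right corner at (362,194) and the ring tile at (347,230). The arm isn't blocking the view. Next I'll measure the tiles in both cameras.

```bash
cat > h.py <<'E'
import numpy as np, cv2
from scipy.optimize import least_squares
TL=np.array([[-50,100],[0,100],[50,100],[50,50],[50,0],[50,-50],[50,-100],[0,-100],[-50,-100]])/1000.
def proj(info,P):
    T=info["T"]; c=(P-T[:3,3])@T[:3,:3]
    K=np.array([[info["fx"],0,info["cx"]],[0,info["fy"],info["cy"]],[0,0,1]])
    c=c*[1,-1,-1]
    return cv2.projectPoints(c.reshape(-1,1,3),np.zeros(3),np.zeros(3),K,np.array([info["k1"],0,0,0.]))[0].reshape(-1,2)
def unproj(info,uv,z):
    K=np.array([[info["fx"],0,info["cx"]],[0,info["fy"],info["cy"]],[0,0,1]])
    n=cv2.undistortPoints(np.array(uv,float).reshape(-1,1,2),K,np.array([info["k1"],0,0,0.])).reshape(-1,2)
    d=np.c_[n[:,0],-n[:,1],-np.ones(len(n))]@info["T"][:3,:3].T
    o=info["T"][:3,3]; t=(z-o[2])/d[:,2]
    return o+d*t[:,None]
def world(p,z=0.044):
    x,y,a=p; c,s=np.cos(a),np.sin(a)
    return np.c_[x+c*TL[:,0]-s*TL[:,1], y+s*TL[:,0]+c*TL[:,1], np.full(9,z)]
def fit(info,uv,z=0.044):
    W=unproj(info,uv,z)
    f=lambda p:(world(p,z)-W)[:,:2].ravel()
    r=least_squares(f,[W[:,0].mean(),W[:,1].mean(),-.3])
    return r.x,np.abs(r.fun).max(),W
E
python3 - <<'E'
from h import *
from plant import imaging
for n,box in [("top",(265,350-210,390,250)),("scene",(265,150,395,260))]:
    im=cv2.imread(f"pics/{n}0.png"); d=np.load(f"{n}_d.npy"); info=imaging.camera_info(n)
    x0,y0,x1,y1=box
    g=im.min(2); m=np.zeros_like(g); m[y0:y1,x0:x1]=(g[y0:y1,x0:x1]>150)*255
    # opened to remove line
    m2=cv2.morphologyEx(m,cv2.MORPH_OPEN,np.ones((5,5),np.uint8))
    c=cv2.connectedComponentsWithStats(m2)
    print(n,[(c[2][i].tolist(),c[3][i].round(1).tolist(),) for i in range(1,c[0])])
    s=cv2.resize(im[y0:y1,x0:x1],None,fx=5,fy=5,interpolation=cv2.INTER_CUBIC); cv2.imwrite(f"pics/{n}_z.png",s)
E
```

```text
top [([290, 157, 12, 12, 126], [295.5, 162.7]), ([306, 165, 13, 13, 140], [312.1, 170.8]), ([281, 173, 13, 13, 141], [287.1, 179.2]), ([323, 173, 13, 13, 141], [329.1, 179.1]), ([340, 181, 13, 13, 141], [346.1, 187.1]), ([357, 190, 13, 12, 137], [363.0, 195.6]), ([273, 195, 11, 8, 70], [277.8, 198.7]), ([349, 207, 13, 13, 143], [355.1, 213.0]), ([345, 226, 9, 8, 59], [349.4, 229.6]), ([380, 242, 10, 8, 76], [384.5, 245.7])]
scene [([301, 171, 12, 11, 113], [306.2, 176.2]), ([290, 184, 13, 11, 124], [296.0, 189.0]), ([279, 198, 13, 11, 125], [285.3, 203.0]), ([365, 204, 13, 10, 103], [371.2, 208.4]), ([295, 206, 13, 12, 137], [301.0, 211.5]), ([311, 215, 14, 12, 145], [317.5, 220.5]), ([356, 218, 13, 13, 146], [361.8, 223.9]), ([328, 224, 14, 12, 147], [334.4, 229.6]), ([345, 233, 14, 13, 156], [351.6, 238.7])]
```

View pics/top_z.png

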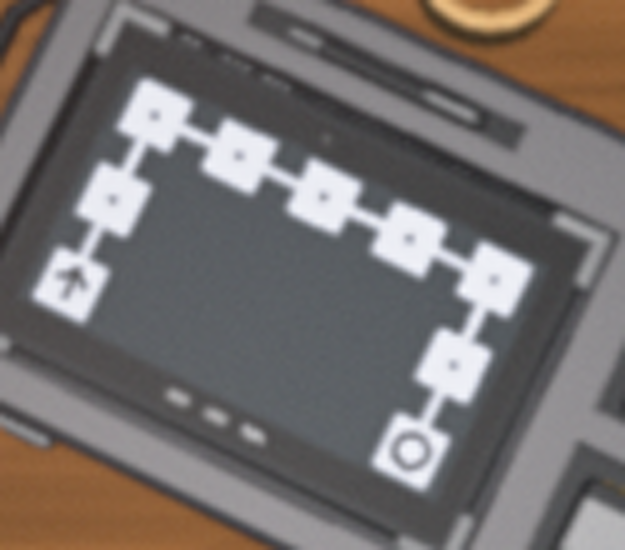

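View pics/scene_z.png

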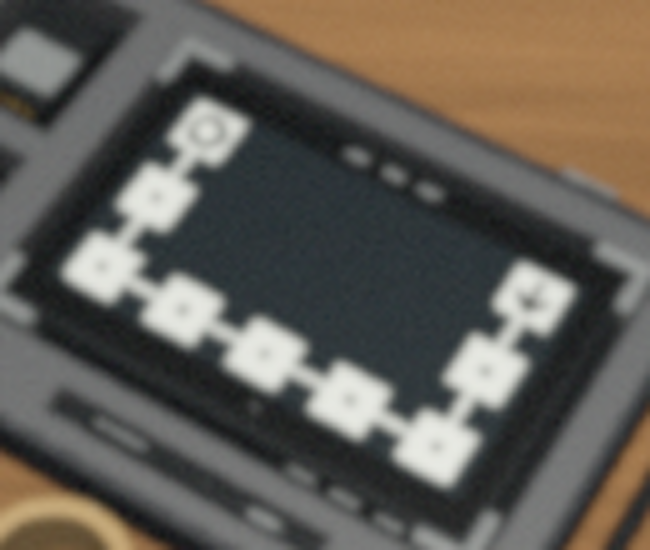

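```bash
python3 - <<'E'
from h import *
from plant import imaging
top=[[279.1,196.8],[287.1,179.2],[295.5,162.7],[312.1,170.8],[329.1,179.1],[346.1,187.1],[363,195.6],[355.1,213],[347,230.3]]
sc=[[371.3,209],[361.8,223.9],[351.6,238.7],[334.4,229.6],[317.5,220.5],[301,211.5],[285.3,203],[296,189],[306.4,176]]
R=[]
for n,uv in [("top",top),("scene",sc)]:
    i=imaging.camera_info(n); p,e,W=fit(i,uv); print(n,p,e); R.append(p)
    d=np.load(f"{n}_d.npy")
    # height from depth
    T=i["T"]; K=np.array([[i["fx"],0,i["cx"]],[0,i["fy"],i["cy"]],[0,0,1]])
    nn=cv2.undistortPoints(np.array(uv).reshape(-1,1,2),K,np.array([i["k1"],0,0,0.])).reshape(-1,2)
    D=np.array([np.median(d[int(round(v))-2:int(round(v))+3,int(round(u))-2:int(round(u))+3]) for u,v in uv])
    P=(np.c_[nn[:,0],-nn[:,1],-np.ones(9)]*D[:,None])@T[:3,:3].T+T[:3,3]; print(P.round(4).tolist())
p=np.mean(R,0); print(p,np.degrees(p[2])); W=world(p); print(W.round(4).tolist(), np.hypot(W[:,0],W[:,1]).round(3))
np.save("pose.npy",p)
E
```

```text
top [ 0.56401924  0.0748733  -0.4527615 ] 0.001213601862545044
[[0.5618, 0.1854, 0.0448], [0.6086, 0.1646, 0.0456], [0.6529, 0.1427, 0.045], [0.631, 0.0983, 0.046], [0.6089, 0.0533, 0.0454], [0.5876, 0.0085, 0.046], [0.5653, -0.0359, 0.0452], [0.5194, -0.0151, 0.0452], [0.4741, 0.0062, 0.0465]]
scene [ 0.56201881  0.0755399  -0.45502885] 0.0005956791541940759
[[0.5626, 0.1876, 0.0473], [0.6085, 0.1658, 0.0478], [0.6525, 0.1431, 0.0483], [0.6308, 0.0986, 0.0472], [0.6087, 0.0536, 0.0466], [0.5864, 0.0084, 0.0464], [0.5651, -0.0357, 0.0469], [0.519, -0.014, 0.0462], [0.4761, 0.0085, 0.0484]]
[ 0.56301902  0.0752066  -0.45389518] -26.00627806739706
[[0.5619, 0.187, 0.044], [0.6069, 0.1651, 0.044], [0.6518, 0.1432, 0.044], [0.6299, 0.0982, 0.044], [0.608, 0.0533, 0.044], [0.586, 0.0083, 0.044], [0.5641, -0.0366, 0.044], [0.5192, -0.0147, 0.044], [0.4742, 0.0073, 0.044]] [0.592 0.629 0.667 0.637 0.61  0.586 0.565 0.519 0.474]
```

```bash
cat >> h.py <<'E'
from scipy.spatial.transform import Rotation as Ro
def rows(targets,yaw=None):
    """targets: list of world xyz; yaw tool yaw target -> rows from the current measured pose"""
    from plant import status
    s=status.get_state(); R0=Ro.from_euler('xyz',s['eef_rot'],degrees=True)
    rv=np.zeros(3)
    if yaw is not None: rv=(R0.inv()*Ro.from_euler('xyz',[180,0,yaw],degrees=True)).as_rotvec(degrees=True)/90
    for t in targets:
        print((R0.inv().apply(np.array(t)-s['tcp_pos'])/0.2).round(3).tolist()+rv.round(3).tolist())
def tab(x,y,z): # tablet mm -> world
    p=np.load("pose.npy"); c,s=np.cos(p[2]),np.sin(p[2]); x,y=x/1000,y/1000
    return [p[0]+c*x-s*y,p[1]+s*x+c*y,z]
E
python3 - <<'E'
from h import *
a=np.array([.188,-.648,.226]); b=np.array(tab(-50,100,.2)); print(b)
rows([a+(b-a)*f for f in (.2,.4,.6,.8,1)],-116)
E
```

```text
[0.56192868 0.18700469 0.2       ]
[-0.593, 0.697, 0.026, 0.001, 0.0, -0.532]
[-1.185, 1.395, 0.052, 0.001, 0.0, -0.532]
[-1.776, 2.094, 0.079, 0.001, 0.0, -0.532]
[-2.367, 2.792, 0.106, 0.001, 0.0, -0.532]
[-2.959, 3.49, 0.133, 0.001, 0.0, -0.532]
```

Request:
apply_moves(moves=[[-0.2,0.24,0.01,0,0,0],[-0.45,0.53,0.02,0,0,0],[-0.65,0.77,0.03,0,0,0],[-0.8,0.94,0.03,0,0,0],[-0.8,0.94,0.03,0,0,0]], hand=1, grip_force=10)

```text
time_s: 0.72
tcp_pos: [0.2903, -0.4199, 0.2204]
eef_rot: [179.9, 0.0, -163.6]
contact_force: [0.4, -0.6, -0.1]
gripper_width: 0.0433
```

Request:
apply_moves(moves=[[-0.2,0.24,0.01,0,0,0],[-0.45,0.53,0.02,0,0,0],[-0.65,0.77,0.03,0,0,0],[-0.8,0.94,0.03,0,0,0],[-0.8,0.94,0.03,0,0,0]])

```text
time_s: 1.35
tcp_pos: [0.3923, -0.1915, 0.2149]
eef_rot: [179.9, 0.1, -163.3]
contact_force: [-0.3, -0.5, 0.8]
gripper_width: 0.0003
```

```bash
python3 - <<'E'
from h import *
b=np.array(tab(-50,100,.2))
rows([b],-116)
E
```

```text
[-1.357, 1.568, 0.078, 0.0, 0.001, -0.525]
```

Request:
apply_moves(moves=[[-0.2,0.22,0.01,0,0,-0.08],[-0.42,0.48,0.02,0,0,-0.18],[-0.62,0.72,0.03,0,0,-0.28],[-0.78,0.9,0.04,0,0,-0.38],[-0.85,0.98,0.05,0,0,-0.48],[-0.85,0.98,0.05,0,0,-0.525],[-0.85,0.98,0.05,0,0,-0.525]])

```text
time_s: 2.22
tcp_pos: [0.4989, 0.0442, 0.2049]
eef_rot: [180.0, 0.1, -116.1]
contact_force: [0.1, 0.0, 0.1]
gripper_width: 0.0004
```

```bash
python3 - <<'E'
from h import *
b=np.array(tab(-50,100,.15))
rows([b],-116)
from plant import status,imaging
i=imaging.camera_info("wrist"); p,d=imaging.capture("wrist"); cv2.imwrite("pics/w1.png",p); print(i); print(status.get_state()['joints'])
E
```

```text
[-0.779, 0.031, 0.275, 0.0, 0.001, -0.001]
{'fx': 329.94240987564814, 'fy': 329.94240987564814, 'cx': 315.5561278338379, 'cy': 199.0688846994604, 'k1': -0.009978146805129746, 'T': array([[-8.98202206e-01, -4.25953378e-01, -1.08611776e-01,
         4.71444566e-01],
       [ 4.39582328e-01, -8.70588237e-01, -2.21005652e-01,
        -1.57300204e-02],
       [-4.18030662e-04, -2.46251581e-01,  9.69205852e-01,
         3.62358349e-01],
       [ 0.00000000e+00,  0.00000000e+00,  0.00000000e+00,
         1.00000000e+00]])}
[ 2.75325086e+01  4.93530768e+00 -2.26874667e+01 -5.99262021e-02
 -6.23331621e+01 -5.36823530e+01]
```

View pics/w1.png

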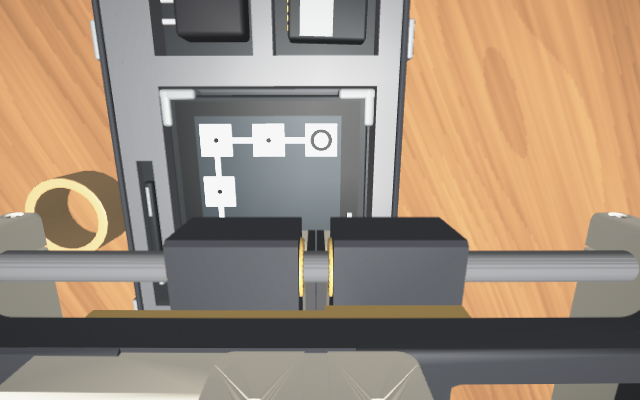

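The wrist view shows tiles 7 (216,140), 8 (268,140), 9 (321,140) and 6 (220,192) in line with the tool axes, and the fingers are shut. I'll use these as a third pose estimate.

```bash
python3 - <<'E'
from h import *
from plant import imaging
i=imaging.camera_info("wrist")
im=cv2.imread("pics/w1.png"); m=((im.min(2)>190)*255).astype(np.uint8); m[:120]=0; m[212:]=0; m[:,:195]=0; m[:,345:]=0
m=cv2.morphologyEx(m,cv2.MORPH_OPEN,np.ones((11,11),np.uint8))
m=cv2.morphologyEx(m,cv2.MORPH_CLOSE,np.ones((3,3),np.uint8))
c=cv2.connectedComponentsWithStats(m); print(c[2][1:].tolist(),c[3][1:].round(1).tolist())
uv=[[220,191.5],[216,140],[268.5,140],[321,139.5]]
print(unproj(i,uv,.044).round(4).tolist()); print(world(np.load("pose.npy"))[5:].round(4).tolist())
E
```

```text
[[252, 123, 33, 34, 1077], [199, 124, 34, 33, 1062], [316, 135, 11, 11, 121], [204, 176, 32, 31, 944]] [[268.2, 139.7], [215.8, 139.9], [321.0, 140.0], [219.5, 191.0]]
[[0.5887, 0.0081, 0.044], [0.5667, -0.0372, 0.044], [0.5218, -0.0151, 0.044], [0.4767, 0.0066, 0.044]]
[[0.586, 0.0083, 0.044], [0.5641, -0.0366, 0.044], [0.5192, -0.0147, 0.044], [0.4742, 0.0073, 0.044]]
```

Request:
apply_moves(moves=[[-0.2,0.01,0.07,0,0,0],[-0.45,0.02,0.15,0,0,0],[-0.65,0.03,0.22,0,0,0],[-0.78,0.03,0.275,0,0,0],[-0.78,0.03,0.275,0,0,0],[-0.78,0.03,0.275,0,0,0]])

```text
time_s: 3.02
tcp_pos: [0.5622, 0.1858, 0.1502]
eef_rot: [180.0, 0.0, -116.3]
contact_force: [0.2, 0.0, 0.1]
gripper_width: 0.0002
```

```bash
python3 - <<'E'
from h import *
rows([tab(-50,100,z) for z in (.1,.07,.055,.048)],-116)
from plant import status,imaging
i=imaging.camera_info("wrist"); p,d=imaging.capture("wrist"); cv2.imwrite("pics/w2.png",p); np.save("w2T.npy",i["T"])
s=status.get_state();print(s['joints'],s['contact_force'],s['tcp_pos'])
E
```

```text
[-0.005, 0.004, 0.251, 0.0, 0.0, -0.003]
[-0.005, 0.004, 0.401, 0.0, 0.0, -0.003]
[-0.005, 0.004, 0.476, 0.0, 0.0, -0.003]
[-0.005, 0.004, 0.511, 0.0, 0.0, -0.003]
[ 3.71529433e+01  1.62257106e+01 -1.60669529e+01 -4.76992394e-02
 -5.76397393e+01 -6.34044186e+01] [ 0.08198985  0.11853358 -0.41601015] [0.56229453 0.18576645 0.15058612]
```

View pics/w2.png

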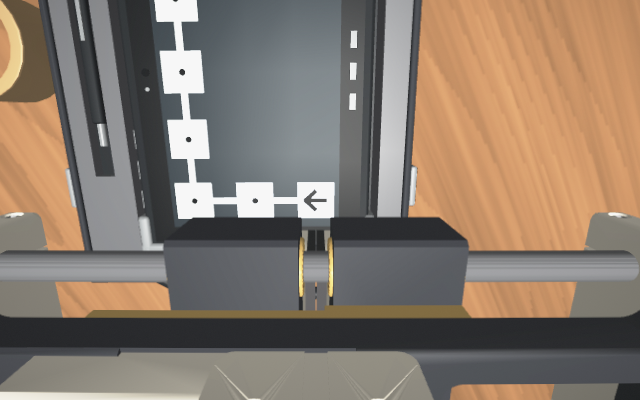

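The wrist view shows the arrow tile at (316,201), directly ahead of the fingers. All three cameras agree to within 2.5 mm. I'll shift the pose 1 mm in x as a compromise, then come down slowly.

Request:
apply_moves(moves=[[-0.007,0,0.1,0,0,0],[-0.007,0,0.22,0,0,0],[-0.007,0,0.34,0,0,0],[-0.007,0,0.41,0,0,0],[-0.007,0,0.45,0,0,0],[-0.007,0,0.475,0,0,0],[-0.007,0,0.48,0,0,0],[-0.007,0,0.48,0,0,0]])

```text
time_s: 4.08
tcp_pos: [0.5632, 0.1873, 0.055]
eef_rot: [-180.0, 0.1, -116.3]
contact_force: [0.8, 0.9, 0.1]
gripper_width: 0.0002
```

```bash
python3 - <<'E'
from h import *
p=np.load("pose.npy"); p[0]+=.001; np.save("pose.npy",p)
rows([tab(-50,100,z) for z in (.048,.044,.042)],-116)
from plant import status
s=status.get_state();print(s['contact_force'],s['tcp_pos'],s['qd'])
E
```

```text
[0.002, 0.001, 0.035, -0.0, 0.001, -0.003]
[0.002, 0.001, 0.055, -0.0, 0.001, -0.003]
[0.002, 0.001, 0.065, -0.0, 0.001, -0.003]
[0.75268162 0.92397144 0.05995856] [0.5631925  0.18731352 0.05504166] [ 0.11843679 -0.10828439  0.13322229  0.00547511  0.00638761  0.06625175]
```

Request:
apply_moves(moves=[[0,0,0.01,0,0,0],[0,0,0.02,0,0,0],[0,0,0.03,0,0,0],[0,0,0.04,0,0,0],[0,0,0.05,0,0,0],[0,0,0.055,0,0,0],[0,0,0.055,0,0,0]])

```text
time_s: 4.95
tcp_pos: [0.5632, 0.1873, 0.044]
eef_rot: [-180.0, 0.1, -116.3]
contact_force: [0.5, -0.1, 0.5]
gripper_width: 0.0007
```

```bash
python3 - <<'E'
from plant import status,imaging
import cv2
s=status.get_state();print(s['contact_force'],s['tcp_pos'],s['moment'])
p,d=imaging.capture("scene"); cv2.imwrite("pics/s2.png",cv2.resize(p[130:280,230:430],None,fx=4,fy=4))
s=status.get_state();print(s['contact_force'],s['tcp_pos'],s['moment'])
E
```

```text
[ 0.47690572 -0.07963605  0.52458029] [0.56317017 0.18729697 0.04401166] [-0.01273767  0.33613243 -0.02284772]
[-0.74724732  0.29264136  1.26167295] [0.56319067 0.18733138 0.0440885 ] [-0.01034025  0.27067166 -0.03824367]
```

View pics/s2.png

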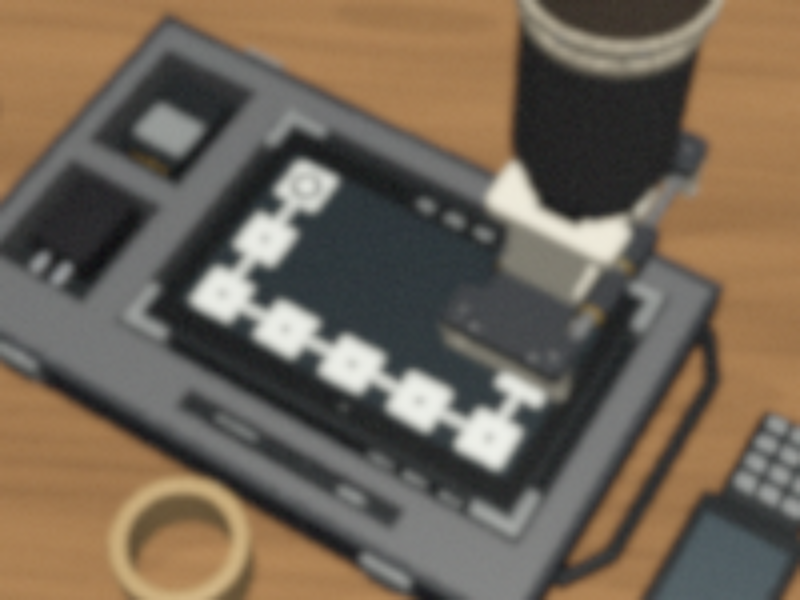

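The gripper is over the arrow tile and the fingertips are at the glass, with a force of about 1 N. I'll press about 2 mm more and watch the force.

Request:
apply_moves(moves=[[0,0,0.005,0,0,0],[0,0,0.01,0,0,0],[0,0,0.01,0,0,0]])

```text
time_s: 5.38
tcp_pos: [0.5632, 0.1873, 0.0422]
eef_rot: [-180.0, 0.1, -116.3]
contact_force: [-1.5, 0.3, 3.7]
gripper_width: 0.0002
```

```bash
python3 - <<'E'
from h import *
from plant import status,imaging
F=[]
for k in range(4):
    s=status.get_state();F.append(np.r_[s['contact_force'],s['moment']]); imaging.capture("top")
print(np.array(F).round(2),s['tcp_pos'])
E
```

```text
[[-1.53  0.31  3.71 -0.08  0.52  0.01]
 [-1.46 -0.05  2.04 -0.09  0.53  0.04]
 [-1.15 -0.58  3.55 -0.11  0.48 -0.02]
 [-1.57 -0.28  2.91 -0.05  0.55  0.01]] [0.56318136 0.1873221  0.04217227]
```

Contact is about 3 N at z = 0.042, which is light. Now I'll draw the left leg.

```bash
python3 - <<'E'
from h import *
rows([tab(x,y,.042) for x,y in ((-50,100),(0,100),(52,100),(52,50),(52,0))],-116)
E
```

```text
[0.002, 0.001, 0.001, -0.0, 0.001, -0.003]
[0.001, -0.249, 0.001, -0.0, 0.001, -0.003]
[-0.0, -0.509, 0.001, -0.0, 0.001, -0.003]
[0.25, -0.511, 0.001, -0.0, 0.001, -0.003]
[0.5, -0.512, 0.0, -0.0, 0.001, -0.003]
```

Request:
apply_moves(moves=[[0,-0.02,0,0,0,0],[0,-0.06,0,0,0,0],[0,-0.11,0,0,0,0],[0,-0.16,0,0,0,0],[0,-0.21,0,0,0,0],[0,-0.26,0,0,0,0],[0,-0.31,0,0,0,0],[0,-0.36,0,0,0,0],[0,-0.41,0,0,0,0],[0,-0.46,0,0,0,0],[0,-0.51,0,0,0,0],[0,-0.51,0,0,0,0]])

```text
time_s: 7.08
tcp_pos: [0.656, 0.1416, 0.0423]
eef_rot: [-179.9, 0.1, -116.3]
contact_force: [1.9, -2.6, 4.0]
gripper_width: 0.0004
```

```bash
python3 - <<'E'
from h import *
from plant import imaging,status
p,d=imaging.capture("top"); cv2.imwrite("pics/t3.png",cv2.resize(p[110:290,230:440],None,fx=3.5,fy=3.5))
s=status.get_state(); print(s['contact_force'],s['tcp_pos'],s['eef_rot'])
rows([tab(x,y,.042) for x,y in ((52,100),(52,50),(52,0),(52,-50),(52,-100))],-116)
E
```

```text
[ 1.34575915 -1.27120702  2.24227711] [0.65571548 0.1418001  0.04238416] [-1.79910401e+02  1.38617920e-01 -1.16280494e+02]
[0.0, 0.006, 0.002, -0.001, 0.002, -0.003]
[0.25, 0.005, 0.001, -0.001, 0.002, -0.003]
[0.5, 0.004, 0.001, -0.001, 0.002, -0.003]
[0.75, 0.002, 0.0, -0.001, 0.002, -0.003]
[1.0, 0.001, -0.001, -0.001, 0.002, -0.003]
```

View pics/t3.png

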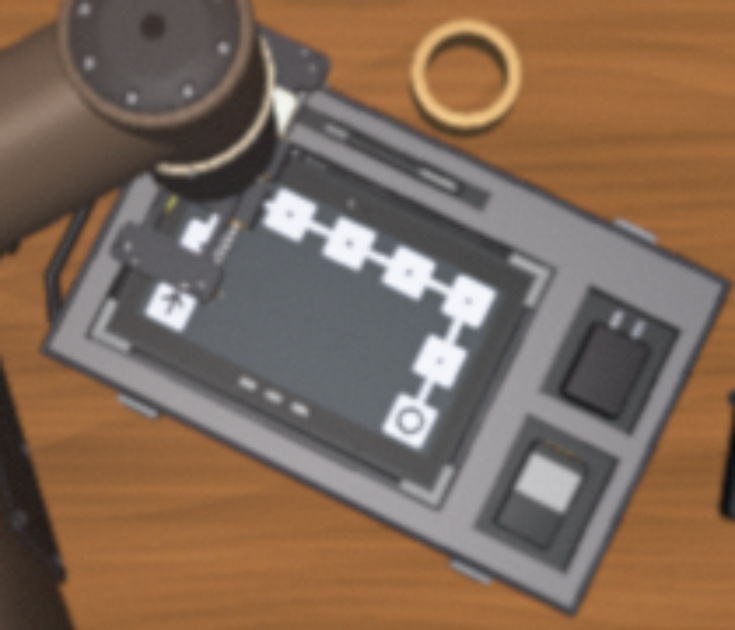

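The gripper is at the far-left corner, the contact held, and nothing else has moved. Next comes the far side.

Request:
apply_moves(moves=[[0.02,0,0,0,0,0],[0.06,0.001,0,0,0,0],[0.11,0.002,0,0,0,0],[0.16,0.003,0,0,0,0],[0.21,0.003,0,0,0,0],[0.26,0.003,0,0,0,0],[0.31,0.003,0,0,0,0],[0.36,0.003,0,0,0,0],[0.41,0.003,0,0,0,0],[0.46,0.003,0,0,0,0],[0.5,0.003,0,0,0,0]])

```text
time_s: 8.5
tcp_pos: [0.6106, 0.0518, 0.0422]
eef_rot: [-179.9, 0.1, -116.3]
contact_force: [1.0, 2.2, 3.9]
gripper_width: 0.0005
```

```bash
python3 - <<'E'
from h import *
from plant import status
s=status.get_state(); print(s['contact_force'],s['tcp_pos'],s['eef_rot'])
rows([tab(x,y,.0422) for x,y in ((52,0),(52,-50),(52,-100))],-116)
E
```

```text
[0.99535834 2.21294202 3.90525036] [0.61062455 0.05178427 0.04216702] [-1.79909966e+02  1.39009555e-01 -1.16289351e+02]
[-0.003, 0.001, -0.0, -0.001, 0.002, -0.003]
[0.247, -0.0, -0.001, -0.001, 0.002, -0.003]
[0.497, -0.002, -0.001, -0.001, 0.002, -0.003]
```

Request:
apply_moves(moves=[[0.03,0,0,0,0,0],[0.08,0,0,0,0,0],[0.13,0,0,0,0,0],[0.18,0,0,0,0,0],[0.23,0,0,0,0,0],[0.28,0,-0.001,0,0,0],[0.33,0,-0.001,0,0,0],[0.38,-0.001,-0.001,0,0,0],[0.43,-0.001,-0.001,0,0,0],[0.48,-0.002,-0.001,0,0,0],[0.497,-0.002,-0.001,0,0,0],[0.497,-0.002,-0.001,0,0,0]])

```text
time_s: 10.0
tcp_pos: [0.5665, -0.0382, 0.0421]
eef_rot: [-179.9, 0.1, -116.3]
contact_force: [0.6, -2.0, 4.0]
gripper_width: 0.0009
```

```bash
python3 - <<'E'
from h import *
from plant import status
s=status.get_state(); print(s['contact_force'],s['tcp_pos'],s['eef_rot'])
rows([tab(x,y,.0422) for x,y in ((52,-100),(0,-100),(-50,-100))],-116)
E
```

```text
[ 0.5893993  -2.00413549  4.01089867] [ 0.56646771 -0.03822016  0.04207665] [-1.79939137e+02  7.86941275e-02 -1.16302706e+02]
[-0.004, -0.0, -0.001, -0.001, 0.001, -0.003]
[-0.003, 0.26, -0.001, -0.001, 0.001, -0.003]
[-0.002, 0.51, -0.001, -0.001, 0.001, -0.003]
```

Request:
apply_moves(moves=[[0,0.02,0,0,0,0],[0,0.06,0,0,0,0],[0,0.11,0,0,0,0],[0,0.16,0,0,0,0],[0,0.21,0,0,0,0],[0,0.26,0,0,0,0],[0,0.31,0,0,0,0],[0,0.36,0,0,0,0],[0,0.41,0,0,0,0],[0,0.46,0,0,0,0],[0,0.51,0,0,0,0],[0,0.51,0,0,0,0]])

```text
time_s: 11.5
tcp_pos: [0.4736, 0.0072, 0.0418]
eef_rot: [180.0, 0.0, -116.3]
contact_force: [-1.5, 2.6, 3.6]
gripper_width: 0.0007
```

```bash
python3 - <<'E'
from h import *
from plant import status,imaging
s=status.get_state(); print(s['contact_force'],s['tcp_pos'],s['eef_rot'])
rows([tab(x,y,.0422) for x,y in ((-50,-100),)],-116)
p,d=imaging.capture("scene"); cv2.imwrite("pics/s4.png",cv2.resize(p[130:280,230:430],None,fx=4,fy=4))
E
```

```text
[-1.49141974  2.59672123  3.55007061] [0.47359957 0.00723217 0.04179415] [ 1.79983096e+02  4.53199132e-02 -1.16295876e+02]
[-0.004, -0.007, -0.002, 0.0, 0.001, -0.003]
```

View pics/s4.png

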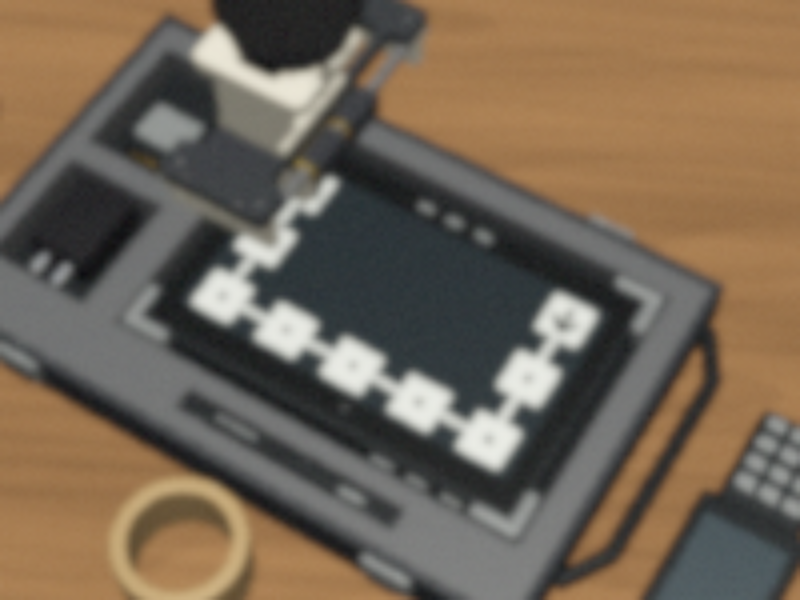

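The fingertips are on the ring tile and the contact held all the way. Now I'll lift straight up.

Request:
apply_moves(moves=[[0,0,-0.02,0,0,0],[0,0,-0.06,0,0,0],[0,0,-0.12,0,0,0],[0,0,-0.25,0,0,0],[0,0,-0.4,0,0,0],[0,0,-0.6,0,0,0],[0,0,-0.8,0,0,0],[0,0,-0.8,0,0,0],[0,0,-0.8,0,0,0]])

```text
time_s: 12.68
tcp_pos: [0.4734, 0.0068, 0.2019]
eef_rot: [180.0, 0.1, -116.3]
contact_force: [-0.1, 1.1, 0.4]
gripper_width: 0.0005
```

```bash
python3 - <<'E'
from h import *
from plant import status,imaging
s=status.get_state(); print(s['contact_force'],s['tcp_pos'],np.abs(s['qd']).max())
p,d=imaging.capture("scene"); cv2.imwrite("pics/s5.png",p)
p,d=imaging.capture("top"); cv2.imwrite("pics/t5.png",p)
a=cv2.imread("pics/scene0.png"); b=cv2.imread("pics/s5.png"); print(cv2.absdiff(a,b)[130:300,180:490].max(2).__gt__(60).sum())
E
```

```text
[-0.08248184  1.06733964  0.41716859] [0.47337406 0.00682883 0.20185031] 1.1108214627935011
294
```

View pics/s5.png

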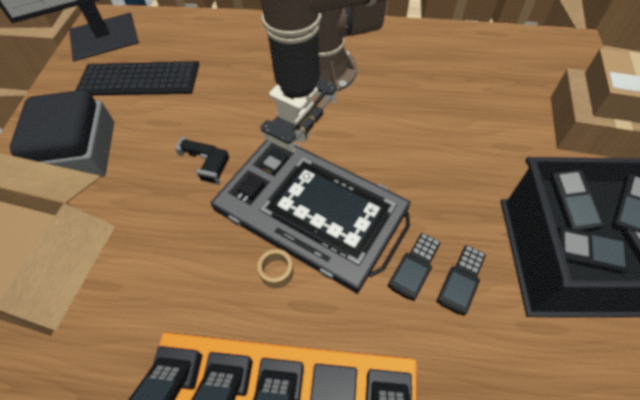

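View pics/t5.png

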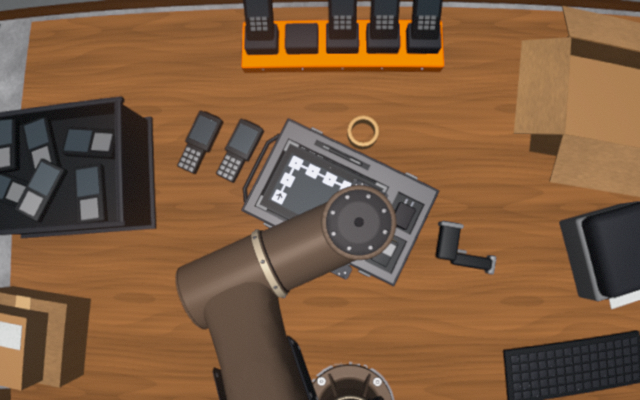

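Everything is where it started, the tablet is in its recess with the U at the same pixels (scene view about 285–371, 176–239), and the arm is clear of it.

```bash
python3 -c "
from plant import r
print(r.close_job())"
```

```text
the job is handed in; nothing more can be done
None
```

I drew the shut fingertips along the pale line in one continuous stroke, from the arrow tile through tiles 2–8 to the ring tile. I then lifted straight up to 0.20 m and handed the job in at about 13 s.

- **Contact:** The upward force read 2–4 N at the start, at the stops along the stroke and at the end, with the tip about 2–2.5 mm below first contact. I only read the force at those points, not continuously.
- **Path:** At the stops, the measured tip positions were within about 2 mm of the planned line. I kept the far side 2–3 mm outside the tile centres. Counting the full width of the shut fingers, the margin to the empty middle was about 9 mm or more.
- **After lifting:** The scene picture shows the tablet in its recess and everything else where it started. In the top picture the arm hides part of the tray, but what can be seen is unchanged. The wrist force is back to sensor noise (about 1 N).
- **Disagreement:** The cameras differed by up to 2.5 mm on the tile positions. I used a compromise, which is well inside the 15 mm half-tile.

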